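Wedge the rocking drive unit

TASK

The black drive unit rocks because the foot under its yellow-marked corner is too short. Push the orange wedge along the bench, thin end first, under that foot until the unit no longer rocks (test it by pressing on the yellow corner), without lifting or picking up the wedge or the unit, shifting the unit noticeably or disturbing the other things. Finish while holding: with the wedge snug and the unit sitting level, keep a closed fingertip pressed firmly (about 10 N) down on the yellow square when your program ends.

Things in the scene. Friction and masses are not known exactly. Their poses are not given: they have to be found in the camera images.
- unit: Black metal drive unit, about 2.5 kg, loose, 240 (x) by 180 (y) mm; origin at bench level under its centre, z up. Underside 20 mm above the bench, flat top 70 mm. Rubber feet of radius 10 mm, round-ended, at x = +-95, y = +-65 mm: three reach the bench, the one at x = -95, y = -65 (yellow corner) does not. Left alone it sits level on the other three.
- pad: Yellow square, 50 by 50 mm, 4 mm thick, on the unit's top over the short foot; origin at the centre of its underside. Other things on the top: aluminium block and black modules (up to 115 mm above the bench) at unit y above 15 mm; a green terminal, 82 mm high, at unit x 55 to 105, y -70 to -40 mm.
- press_spot (a point): Centre of the top face of the yellow square, 74 mm above the bench when the unit is level: where to press. While the foot is unsupported, a press of 2 to 4 N or more tips this corner down by 3 to 6 degrees until the short foot meets the bench.
- short_corner (a point): Point at bench level straight below the centre of the short foot, fixed to the unit (axes as the unit's), 25 mm in from both sides of the unit. The foot's end hangs 6 to 11 mm above the bench: how much is not known beforehand.
- wedge: Orange plastic wedge, loose, about 0.1 kg, 135 mm long (its x), 50 mm wide (y), flat on the bench; origin at the middle of its underside, thin end at +x. The ramp rises from 2 mm at x = +67.5 to 17 mm at x = -32.5; behind it a heel block with a black strip on top, 24 mm high, to x = -67.5. Ramp and foot meet with the foot 5 to 45 mm ahead (+x) of the wedge's middle.
- wedge_tip (a point): Middle of the thin end, at bench level.
- wedge_heel (a point): Centre of the heel's back face (50 mm wide, 24 mm high), 12 mm above the bench: where to push, towards the wedge's +x. The free wedge slides at about 1 N; once it is snug under the foot the push rises to several newtons.
- bracket: Bystander: white L-shaped sheet bracket, upright plate 75 mm wide and 85 mm high, foot 50 mm; origin under the plate.
- module: Bystander: black module with a green terminal on top, 70 by 28 by 87 mm, standing; origin under its centre.
- driver: Bystander: green-handled screwdriver lying on the bench, 170 mm long along its x.
- spool: Bystander: blue spool, 80 mm across, 35 mm high; origin under its centre.
- cup: Bystander: white plastic cup, 68 mm across, 70 mm high; origin under its centre.
- standoff: Bystander: brass standoff standing on end, 22 mm across, 40 mm high; origin under its centre.
- carton: Bystander: small brown carton 70 by 90 by 60 mm; origin under its centre.
There are look-alikes about, which are no part of the job. Of the things shaped like the wedge, the orange one is meant.

How it is judged:
On the way:
1. the wedge's ramp is under the short foot (x of short_corner in the frame of wedge between -0.015 and 0.058 m and y of short_corner in the frame of wedge between -0.022 and 0.022 m), for 0.1 s.
At the end, for the whole second after the job is handed in: For the last second the fingers press the yellow square with more than 5 N and the unit stays level within about 0.7 degree (0.012 rad), the short foot resting on the wedge's ramp (within 22 mm of its centre line, wedge carrying more than 1 N), unit within 25 mm of where it stood, all at rest (all of step 1 and contact force between the fingers and pad above 5 N and angle between unit's own z axis and vertical below 0.012 rad and contact force between wedge and unit above 1 N and distance of unit from where it was at the start of the episode below 0.025 m and linear speed of each of unit, wedge below 0.02 m/s); the arm keeps its last pose, push and grip.
It fails at once if the wedge is lifted or tipped (height (world z) of wedge above 0.012 m or angle between wedge's own z axis and vertical above 0.2 rad).
It fails at once if the unit is lifted, tipped over or dragged away (height (world z) of unit above 0.015 m or angle between unit's own z axis and vertical above 0.2 rad or distance of unit from where it was at the start of the episode above 0.05 m).
It fails at once if another thing on the bench is disturbed (moved more than 25 mm) (distance of any of bracket, module, driver, spool, cup, standoff, carton from where it was at the start of the episode above 0.025 m).
It also fails if it takes over 54 s, if anything falls off the work surface, if the arm or the gripper's body presses on something with over 40 N, if the wrist force passes 120 N, or if a joint passes its speed limit or range.

ROBOT

A 6-joint arm with a two-finger parallel gripper is mounted at the origin on the work surface. World frame = base frame: x ahead of the robot, y to its left, z up, the work surface at z = 0. Lengths are in m, angles in rad, forces in N, time in s.
With the tool pointing down it reaches from about 0.375 to 0.975 m from the base axis. Payload 3.8 kg.
Tool frame: the origin (TCP) lies midway between the tips of the shut fingers; the grasp point (between the pads) lies 19 mm behind it; z points along the fingers, y is the direction in which the jaws open and shut (so a half turn about z gives the same grasp; the last joint's range is limited). The gripper opens to 85 mm and grips with 20 to 120 N. Pads are 22 mm wide; open, the fingers measure 114 mm over their backs; the gripper's body (76 mm by 85 mm) begins 54 mm behind the grasp point. The pads swing forward as they close: fully open they stand 13 mm farther back than shut.
Start: joints at [-1.362, 0.264, 1.604, -0, 1.274, -0.037], TCP at [0.164, -0.655, 0.231] pointing down, gripper open.
Joint ranges: [-2.63, 2.63], [-0.94, 2.18], [0.31, 2.57], [-1.31, 4.45], [0, 2.66], [-2.55, 2.55]. Speed limits (rad/s): [2.57, 2.57, 3.14, 3.14, 3.14, 3.14].

INTERFACE

Orientations are given as a rotation vector (axis times angle).
In Python, from rig import manip gives the robot as it stands.
- The arm moves only by the tool apply_moves, never from a script. Its argument "deltas" is one flat list of numbers, 7 for each row, row after row: the finger opening in mm, from 0 to 85.4, then the shift along the tool's x, y, z in units of 40 mm (1.0 is 40 mm), then the turn, a rotation vector about the tool's x, y, z in units of 5 degrees (1.0 is 5 degrees). A call has 1 to 8 rows; each row shifts and turns the pose as measured when the row begins, along the tool's axes as they then stand; what a row does not reach is not made up. A row lasts 1/10 s, in which the tool goes at most 50 mm and 8.59 degrees, less where a joint would pass 70% of its speed; a pose out of reach is approached as far as the arm can. A call is refused whole if a number of a shift passes 1 or a number of a turn 1, either way. A call with a gripper value outside its range is refused whole. The fingers move at their own pace and stop on an object; "newtons" is the grip in N (left out, the last holds). Time passes only in rows, so rows that do not move let the fingers close. It gives the time, the measured TCP pose, the force and the opening at its end, in the units of the state.
- manip.observe(): the state, without advancing time (a new reading comes with each control period).
- manip.read_camera(name): name is "side" or "top"; returns the picture (384x512x3 uint8, red, green, blue); there is no depth.
- manip.camera_model(name): a dict with "vertical_fov" (degrees; the focal length in pixels is half the picture's height over the tangent of half this angle, whatever the lens; pixels are square), "cx", "cy" (the principal point, pixels), "k1" (the pictures are not rectified: a ray, as slopes to the right and down, at radius r is drawn at 1 + k1 r^2 times it, then the intrinsics apply), "camera_from_world" (4x4, takes a point from world to camera coordinates). Camera axes: x right, y down, z forward; pixel columns grow to the right and rows downward; lengths in m; the calibration is good to about 2 mm. A picture is of the moment at which its call begins. camera_model takes no time and is no camera call.
- manip.sign_off(): hands the job in, once; it reports no verdict.
Trained networks look in the newest picture that a camera, given by its name, has taken for a name from the list of things; names that differ only in an ending like _2 or _b are one class to them, and where a whole thing is asked for, a point or a joint stands for the part that bears it (a point fixed in the world has none). Each returns a list of dicts, best first, with "conf" (0 to 1); they miss things now and then, are a little off and sometimes report something else, mostly with a low value. They report only what shows in the picture. A call takes as long as a camera call. They do not tell look-alikes from the thing itself.
- manip.boxes_of(camera, name): "bbox" ([left, top, width, height] in pixels, round what is visible of it).
- manip.outline_of(camera, name): "region" (384x512 bool, what is visible of it) and "bbox" ([left, top, width, height] in pixels, round what is visible of it).
The state is a dict: "time": time; "joints": joint angles; "joint_vel": joint speeds; "joint_torque": joint torques, N m; "tcp_pos": TCP position; "orientation": TCP orientation; "force": force on the tool from outside, world axes, zero at the start; "ft_torque": the same for the moment, N m; "finger_gap": finger opening in m.
Only numpy, scipy, OpenCV 4.12 (cv2) and the standard library are available. Lean on these libraries where they do the work, as an engineer would, in place of code of your own. Each camera call takes 0.05 s, during which the arm holds its last target.

## Working session

There is one attempt and no reset: what is moved stays moved. The work goes in short steps, Python scripts to look and compute and a tool call to move; the robot and the scene stay as the last step left them, time stands still between calls to the robot, and variables do not carry over. Pictures are saved under pics/ and viewed, and the job is handed in when it is done.

Besides the shell and the picture viewer there is one more tool, called after "Emit:" by a JSON object that holds its "fn" and its "kwargs", one argument or row to a line. apply_moves: Moves the arm, as the interface text tells. Its arguments: {"type":"object","properties":{"deltas":{"type":"array","items":{"type":"number"}},"newtons":{"type":"number"}},"required":["deltas"]}

```bash
mkdir -p pics; ls; python3 - <<'E'
from rig import manip
import cv2
for c in("side","top"):
    im=manip.read_camera(c); cv2.imwrite(f"pics/{c}0.png",cv2.cvtColor(im,cv2.COLOR_RGB2BGR))
    m=manip.camera_model(c); print(c,m)
    for n in("wedge","pad","unit"):
        for d in manip.boxes_of(c,n): print(n,d)
print(manip.observe())
E
```

```text
pics
side {'vertical_fov': 55.20718714840787, 'cx': 256.48923241545896, 'cy': 191.10595191128107, 'k1': -0.013585987304845126, 'camera_from_world': array([[-0.98383182, -0.17853089,  0.01420128,  0.5275041 ],
       [-0.14716412,  0.76068906, -0.63221427,  0.12455534],
       [ 0.10206701, -0.62408243, -0.77466344,  0.99959934],
       [ 0.        ,  0.        ,  0.        ,  1.        ]])}
wedge {'bbox': [299.1, 180.9, 46.5, 28.2], 'conf': 0.92}
wedge {'bbox': [218.7, 120.9, 15.4, 32.3], 'conf': 0.89}
wedge {'bbox': [255.1, 159.4, 30.9, 40.2], 'conf': 0.86}
wedge {'bbox': [324.2, 129.7, 24.9, 27.9], 'conf': 0.61}
pad {'bbox': [248.6, 198.9, 25.4, 21.7], 'conf': 0.56}
pad {'bbox': [259.6, 159.7, 26.1, 38.6], 'conf': 0.48}
unit {'bbox': [158.3, 180.9, 108.6, 86.5], 'conf': 0.95}
top {'vertical_fov': 47.02446639575619, 'cx': 260.7700738987202, 'cy': 190.0852485320497, 'k1': -0.12278123219512482, 'camera_from_world': array([[-0.01650646, -0.99985273, -0.00469692, -0.0321299 ],
       [-0.98651444,  0.01705095, -0.1627837 ,  0.54295783],
       [ 0.16283981,  0.0019466 , -0.9866506 ,  1.
[... 405 characters left out ...]
 0.58}
{'time': 0.4, 'joints': array([-1.36187390e+00,  2.64012793e-01,  1.60414637e+00, -1.75156795e-05,
        1.27370917e+00, -3.68994429e-02]), 'joint_vel': array([-1.18485907e-03, -6.14737186e-04, -2.65617071e-03,  4.28568999e-04,
       -1.80485235e-05,  3.78052317e-05]), 'joint_torque': array([ 1.74210682e-04, -5.14244914e+01, -3.67014313e+01, -8.21372896e-05,
        4.83135213e-03,  2.98839332e-06]), 'tcp_pos': array([ 0.16423868, -0.65462529,  0.23112447]), 'orientation': array([-3.11762019e+00, -3.85139086e-01,  6.34053625e-05]), 'force': array([ 0.97449364,  0.4527339 , -0.55916822]), 'ft_torque': array([-0.0358688 ,  0.05307151,  0.03202657]), 'finger_gap': 0.08519255396847014}
```

```bash
python3 - <<'E'
import cv2
a=cv2.imread("pics/top0.png");cv2.imwrite("pics/topc.png",cv2.resize(a[90:330,100:420],(800,600),interpolation=cv2.INTER_CUBIC))
a=cv2.imread("pics/side0.png");cv2.imwrite("pics/sidec.png",cv2.resize(a[90:330,100:420],(800,600),interpolation=cv2.INTER_CUBIC))
E
```

```text
(no output)
```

View pics/topc.png

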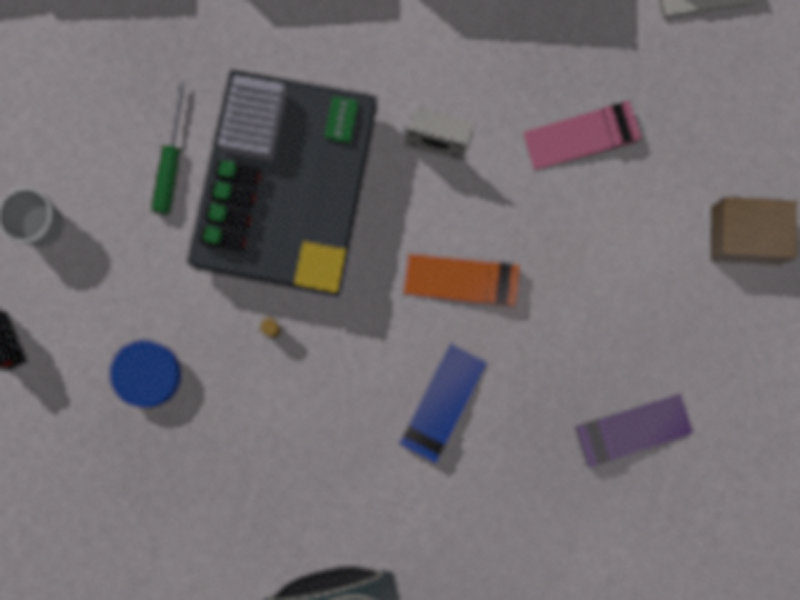

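View pics/sidec.png

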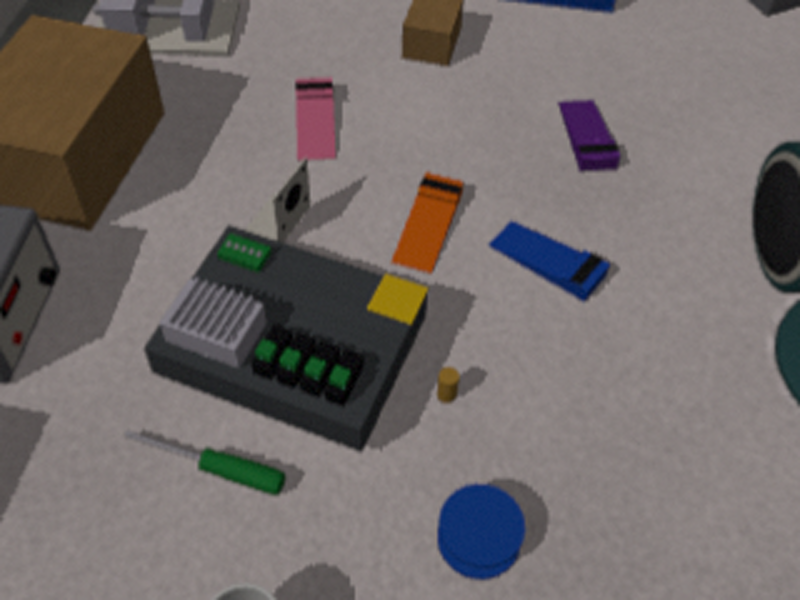

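View pics/top0.png

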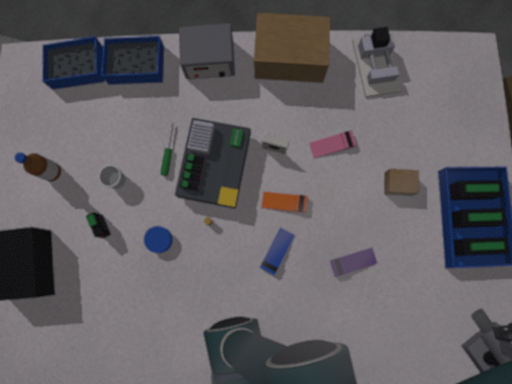

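Look-alikes in the top picture: pink wedge (332,145), orange (284,202), blue (277,251), purple (353,262). Orange at (284,202) is the target. Its thin end points left (+y), towards the yellow corner at (228,197). Next I'll crop it close and fit poses.

```bash
cat > h.py <<'E'
import numpy as np,cv2
from scipy.optimize import minimize
from rig import manip
H,W=384,512
def proj(P,m):
    P=np.atleast_2d(P);T=m["camera_from_world"];c=P@T[:3,:3].T+T[:3,3]
    s=c[:,:2]/c[:,2:];r2=(s**2).sum(1,keepdims=True);s=s*(1+m["k1"]*r2)
    f=H/2/np.tan(np.radians(m["vertical_fov"]/2));return s*f+[m["cx"],m["cy"]]
def ray(uv,m,z):
    f=H/2/np.tan(np.radians(m["vertical_fov"]/2));d=(np.array(uv,float)-[m["cx"],m["cy"]])/f
    s=d.copy()
    for _ in range(20): s=d/(1+m["k1"]*(s@s))
    T=m["camera_from_world"];R=T[:3,:3];o=-R.T@T[:3,3];v=R.T@np.r_[s,1]
    return o+v*(z-o[2])/v[2]
def T2(p,V):
    c,s=np.cos(p[2]),np.sin(p[2]);R=np.array([[c,-s,0],[s,c,0],[0,0,1]]);return V@R.T+[p[0],p[1],0]
def sil(P,m,S=4):
    h=cv2.convexHull(((proj(P,m)+.5)*S).astype(np.float32)).astype(np.int32)
    a=np.zeros((H*S,W*S),np.uint8);cv2.fillConvexPoly(a,h,255)
    return cv2.resize(a,(W,H),interpolation=cv2.INTER_AREA)/255.
def fit(V,masks,p0):
    # masks: list of (mask float, model)
    rois=[]
    for mk,m in masks:
        ys,xs=np.nonzero(mk>.3);rois.append((slice(max(0,ys.min()-20),ys.max()+20),slice(max(0,xs.min()-20),xs.max()+20)))
    def cost(q):
        p=q*[.01,.01,.1];return sum(np.abs(sil(T2(p,V),m)[r]-mk[r]).sum()/mk.sum() for (mk,m),r in zip(masks,rois))
    r=minimize(cost,np.array(p0)/[.01,.01,.1],method="Nelder-Mead",options=dict(xatol=.01,fatol=1e-4,initial_simplex=np.array(p0)/[.01,.01,.1]+np.array([[0,0,0],[1,0,0],[0,1,0],[0,0,1.]])))
    return r.x*[.01,.01,.1],r.fun
WV=np.array([[x,y,z] for y in(-.025,.025) for x,z in((.0675,0),(.0675,.002),(-.0325,.017),(-.0325,.024),(-.0675,.024),(-.0675,0))])
WR=np.array([[x,y,z] for y in(-.025,.025) for x,z in((.0675,0),(.0675,.002),(-.0325,.017),(-.0325,0))])
PV=np.array([[x,y,z] for x in(-.025,.025) for y in(-.025,.025) for z in(.07,.074)])
def colmask(im,lo,hi,box=None):
    hsv=cv2.cvtColor(im,cv2.COLOR_RGB2HSV);mk=cv2.inRange(hsv,lo,hi)
    n,l,st,_=cv2.connectedComponentsWithStats(mk)
    # biggest
    i=1+np.argmax(st[1:,4]);return (l==i).astype(float)
E
python3 - <<'E'
from h import *
ims={c:cv2.cvtColor(cv2.imread(f"pics/{c}0.png"),cv2.COLOR_BGR2RGB) for c in("side","top")}
ms={c:manip.camera_model(c) for c in ims}
for c,(u,v) in (("top",(284,202)),("side",(272,178)),("top",(228,197)),("side",(259,209))):
    print(c,cv2.cvtColor(ims[c],cv2.COLOR_RGB2HSV)[v,u],ray((u,v),ms[c],.01))
q=np.array([(232,70),(377,97),(340,293),(190,264)])/2.5+[100,90]
P=np.array([ray(x,ms["top"],.07) for x in q]);print(P)
# model corners: top-left=(+x,+y), tr=(+x,-y), br=(-x,-y), bl=(-x,+y)
print("centre",P.mean(0),"side lens",np.linalg.norm(np.roll(P,-1,0)-P,axis=1))
d=P[0]+P[1]-P[2]-P[3];e=P[0]+P[3]-P[1]-P[2];print("yaw",np.arctan2(d[1],d[0]),np.arctan2(-e[0],e[1]))
a=ims["top"][170:235,200:320,::-1];cv2.imwrite("pics/c1.png",cv2.resize(a,None,fx=6,fy=6,interpolation=cv2.INTER_NEAREST))
a=ims["side"][140:260,210:300,::-1];cv2.imwrite("pics/c2.png",cv2.resize(a,None,fx=5,fy=5,interpolation=cv2.INTER_NEAREST))
E
```

```text
top [ 11 198 138] [ 0.51055882 -0.11036929  0.01      ]
side [ 13 237 152] [ 0.5084003  -0.10924592  0.01      ]
top [ 24 181 141] [0.52862501 0.05776949 0.01      ]
side [ 24 246 150] [0.5267572 0.0129458 0.01     ]
[[ 0.75920683  0.15749493  0.07      ]
 [ 0.72200515 -0.01493946  0.07      ]
 [ 0.48970773  0.03034607  0.07      ]
 [ 0.52620785  0.20366053  0.07      ]]
centre [0.62428189 0.09414052 0.07      ] side lens [0.17640176 0.23667039 0.17711624 0.2375285 ]
yaw -0.19407009345047532 -0.21002227248343294
```

View pics/c1.png

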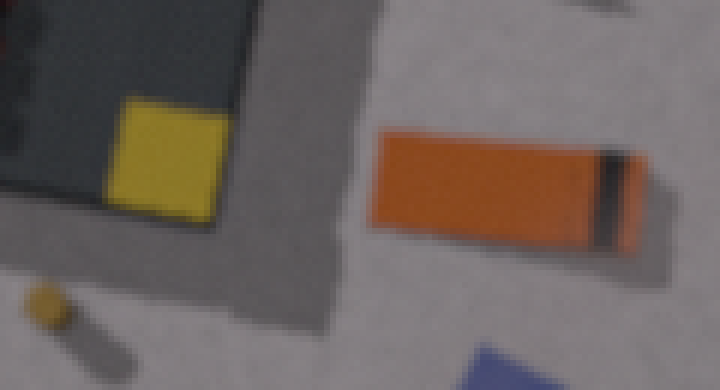

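View pics/c2.png

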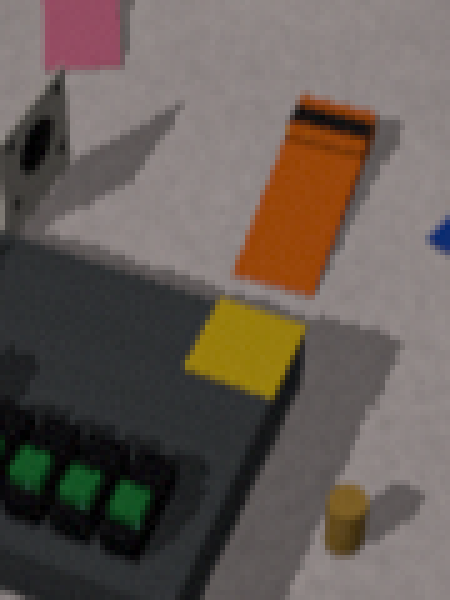

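The crops confirm the orange wedge: thin end at about (262,199) in the top picture, heel strip at about (301,203). The yellow pad is at (228,197). Now the fit.

```bash
cat >> h.py <<'E'
def wmask(im,c):
    hsv=cv2.cvtColor(im,cv2.COLOR_RGB2HSV);mk=cv2.inRange(hsv,(4,140,60),(18,255,255))
    mk=cv2.morphologyEx(mk,cv2.MORPH_CLOSE,np.ones((9,9),np.uint8))
    n,l,st,ct=cv2.connectedComponentsWithStats(mk)
    out=None;b=0
    for i in range(1,n):
        if st[i,4]>b and 150<ct[i][0]<360 and 100<ct[i][1]<260: b=st[i,4];out=(l==i).astype(float)
    return out
def ymask(im):
    hsv=cv2.cvtColor(im,cv2.COLOR_RGB2HSV);mk=cv2.inRange(hsv,(20,130,70),(32,255,255))
    n,l,st,ct=cv2.connectedComponentsWithStats(mk);i=1+np.argmax(st[1:,4]);return (l==i).astype(float)
E
python3 - <<'E'
from h import *
ims={c:cv2.cvtColor(cv2.imread(f"pics/{c}0.png"),cv2.COLOR_BGR2RGB) for c in("side","top")}
ms={c:manip.camera_model(c) for c in ims}
for cs in(("side","top"),("side",),("top",)):
    w=[(wmask(ims[c],c),ms[c]) for c in cs];y=[(ymask(ims[c]),ms[c]) for c in cs]
    print(cs,[m[0].sum() for m in w+y])
    print("wedge",fit(WV,w,(.51,-.11,1.5)));print("pad",fit(PV,y,(.52,.05,-.2)))
E
```

```text
('side', 'top') [np.float64(628.0), np.float64(588.0), np.float64(317.0), np.float64(320.0)]
wedge (array([ 0.511158  , -0.10871591,  1.44985843]), np.float64(0.4375699749114083))
pad (array([ 0.52116755,  0.05662117, -0.17879219]), np.float64(0.2228853528793221))
('side',) [np.float64(628.0), np.float64(317.0)]
wedge (array([ 0.51172577, -0.10789321,  1.4340153 ]), np.float64(0.08733608092918696))
pad (array([ 0.52047906,  0.05844749, -0.1869579 ]), np.float64(0.058687449743304254))
('top',) [np.float64(588.0), np.float64(320.0)]
wedge (array([ 0.51328936, -0.10915582,  1.42891945]), np.float64(0.3376617313592104))
pad (array([ 0.52090052,  0.05422168, -0.19413944]), np.float64(0.056936274509803916))
```

```bash
cat > plan.py <<'E'
import sys,numpy as np
from rig import manip
from scipy.spatial.transform import Rotation as R
def plan(tgt,yaw,n,gap):
    s=manip.observe();p=s["tcp_pos"].copy();r=R.from_rotvec(s["orientation"])
    goal=R.from_matrix(np.array([[np.cos(yaw),np.sin(yaw),0],[np.sin(yaw),-np.cos(yaw),0],[0,0,-1]]))
    print("at",p.round(4),"yaw",np.arctan2(*r.as_matrix()[[1,0],0]).round(4),"F",s["force"].round(2),"t",s["time"])
    out=[]
    for i in range(n):
        k=n-i
        d=r.inv().apply((np.array(tgt)-p)/k)/.04; w=(r.inv()*goal).as_rotvec()/k/np.radians(5)
        d=d.round(2);w=w.round(2);out+=[gap,*d,*w]
        if max(abs(d).max(),abs(w).max())>1 or np.linalg.norm(d)>1.2: print("LIMIT",i,d,w)
        p=p+r.apply(d*.04);r=r*R.from_rotvec(w*np.radians(5))
    for i in range(n): print(",".join("%g"%v for v in out[7*i:7*i+7]),end=",\n")
    print("end",p)
if __name__=="__main__":
    a=[float(x) for x in sys.argv[1:]];plan(a[:3],a[3],int(a[4]),a[5])
E
python3 plan.py 0.499 -0.222 0.16 1.52 16 20
```

```text
at [ 0.1642 -0.6546  0.2311] yaw 0.2458 F [ 0.97  0.45 -0.56] t 0.4
20,0.67,-0.53,0.11,-0,-0,-0.91,
20,0.71,-0.47,0.11,-0,-0,-0.91,
20,0.75,-0.42,0.11,-0,-0,-0.91,
20,0.78,-0.35,0.11,-0,-0,-0.91,
20,0.8,-0.29,0.11,-0,-0,-0.91,
20,0.82,-0.23,0.11,-0,-0,-0.91,
20,0.84,-0.16,0.11,-0,-0,-0.91,
20,0.85,-0.09,0.11,-0,-0,-0.91,
20,0.85,-0.03,0.11,-0,-0,-0.92,
20,0.85,0.04,0.11,-0,-0,-0.91,
20,0.85,0.11,0.11,-0,-0,-0.92,
20,0.84,0.18,0.11,-0,-0,-0.91,
20,0.82,0.24,0.12,-0,-0,-0.92,
20,0.8,0.31,0.11,-0,-0,-0.91,
20,0.77,0.37,0.12,-0,-0,-0.92,
20,0.74,0.43,0.11,-0,-0,-0.91,
end [ 0.49888255 -0.22203038  0.16001501]
```

Emit:
{"fn": "apply_moves", "kwargs": {
  "deltas": [20, 0.67, -0.53, 0.1, 0, 0, -0.9, 20, 0.71, -0.47, 0.1, 0, 0, -0.9, 20, 0.75, -0.42, 0.1, 0, 0, -0.9, 20, 0.78, -0.35, 0.1, 0, 0, -0.9, 20, 0.8, -0.29, 0.1, 0, 0, -0.9, 20, 0.82, -0.23, 0.1, 0, 0, -0.9, 20, 0.84, -0.16, 0.1, 0, 0, -0.9, 20, 0.85, -0.1, 0.1, 0, 0, -0.9]
}}

```text
time: 1.2
tcp_pos: [0.3329, -0.4349, 0.1988]
orientation: [2.83, 1.351, -0.002]
force: [-0.4, 0.5, 1.3]
finger_gap: 0.0199
```

```bash
python3 plan.py 0.499 -0.222 0.14 1.52 8 20
```

```text
at [ 0.3329 -0.4349  0.1988] yaw 0.891 F [-0.38  0.53  1.26] t 1.2
20,0.84,-0.02,0.18,0,0.01,-0.9,
20,0.84,0.05,0.18,0.01,0.01,-0.9,
20,0.84,0.12,0.18,0,0.01,-0.9,
20,0.82,0.18,0.18,0.01,0.01,-0.9,
20,0.81,0.25,0.19,0.01,0,-0.9,
20,0.79,0.31,0.18,0,0.01,-0.9,
20,0.76,0.37,0.19,0.01,0,-0.9,
20,0.72,0.43,0.18,0,0.01,-0.91,
end [ 0.4989872  -0.2220984   0.14004166]
```

Emit:
{"fn": "apply_moves", "kwargs": {
  "deltas": [20, 0.84, -0.02, 0.18, 0, 0, -0.9, 20, 0.84, 0.05, 0.18, 0, 0, -0.9, 20, 0.84, 0.12, 0.18, 0, 0, -0.9, 20, 0.82, 0.18, 0.18, 0, 0, -0.9, 20, 0.81, 0.25, 0.18, 0, 0, -0.9, 20, 0.79, 0.31, 0.18, 0, 0, -0.9, 20, 0.76, 0.37, 0.18, 0, 0, -0.9, 20, 0.72, 0.43, 0.18, 0, 0, -0.9]
}}

```text
time: 2.0
tcp_pos: [0.5036, -0.2117, 0.1414]
orientation: [2.24, 2.184, -0.003]
force: [0.5, -0.9, 0.5]
finger_gap: 0.02
```

```bash
python3 plan.py 0.507 -0.222 0.012 1.52 6 20;  python3 - <<'E'
from h import *
im=manip.read_camera("side");cv2.imwrite("pics/s1.png",im[...,::-1])
E
```

```text
at [ 0.5036 -0.2117  0.1414] yaw 1.5457 F [ 0.45 -0.87  0.45] t 2.0
20,-0.04,0.01,0.54,0.02,0.02,0.05,
20,-0.04,0.01,0.54,0.01,0.02,0.05,
20,-0.04,0.01,0.54,0.02,0.02,0.05,
20,-0.04,0.02,0.54,0.01,0.02,0.05,
20,-0.04,0.01,0.54,0.02,0.02,0.05,
20,-0.03,0.02,0.54,0.01,0.02,0.04,
end [ 0.50704249 -0.22184172  0.01183001]
```

View pics/s1.png

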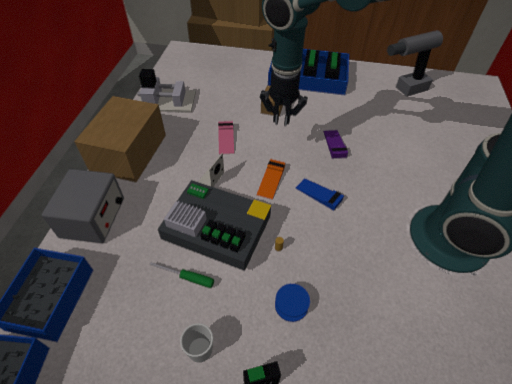

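The gripper is behind the heel (around pixel (285,105)) and clear of everything. Descending.

Emit:
{"fn": "apply_moves", "kwargs": {
  "deltas": [20, -0.05, 0.01, 0.6, 0.02, 0.02, 0.05, 20, -0.05, 0.01, 0.7, 0.02, 0.02, 0.05, 20, -0.04, 0.01, 0.7, 0.02, 0.02, 0.05, 20, -0.04, 0.02, 0.6, 0.02, 0.02, 0.05, 20, -0.04, 0.01, 0.4, 0.01, 0.02, 0.05, 20, -0.03, 0.02, 0.14, 0.01, 0.02, 0.04]
}}

```text
time: 2.65
tcp_pos: [0.5142, -0.217, 0.0137]
orientation: [2.264, 2.173, 0.009]
force: [-1.0, 0.1, -0.6]
finger_gap: 0.0198
```

```bash
python3 plan.py 0.509 -0.18 0.010 1.52 5 20
```

```text
at [ 0.5142 -0.217   0.0137] yaw 1.5297 F [-0.99  0.07 -0.65] t 2.65
20,0.18,-0.03,0.02,0.01,-0,0.02,
20,0.18,-0.04,0.02,0.02,-0,0.02,
20,0.19,-0.03,0.02,0.01,-0.01,0.02,
20,0.18,-0.04,0.02,0.02,-0,0.03,
20,0.19,-0.03,0.01,0.01,-0.01,0.02,
end [ 0.50908077 -0.17995345  0.0101616 ]
```

Emit:
{"fn": "apply_moves", "kwargs": {
  "deltas": [20, 0.18, -0.04, 0.02, 0, 0, 0.02, 20, 0.18, -0.04, 0.02, 0, 0, 0.02, 20, 0.18, -0.04, 0.02, 0, 0, 0.02, 20, 0.18, -0.04, 0.02, 0, 0, 0.02, 20, 0.18, -0.03, 0.01, 0, 0, 0.02]
}}

```text
time: 3.15
tcp_pos: [0.5098, -0.1794, 0.0127]
orientation: [2.273, 2.157, 0.012]
force: [-0.5, 0.1, -0.8]
finger_gap: 0.0198
```

```bash
python3 plan.py 0.514 -0.11 0.010 1.52 8 20; python3 - <<'E'
from h import *
im=manip.read_camera("side");cv2.imwrite("pics/s2.png",cv2.resize(im[90:250,180:360,::-1],None,fx=4,fy=4))
m=manip.camera_model("side");print(fit(WV,[(wmask(im,"side"),m)],(.511,-.1,1.5)))
E
```

```text
at [ 0.5098 -0.1794  0.0127] yaw 1.5185 F [-0.51  0.06 -0.76] t 3.15
20,0.22,0,0.01,0.02,-0,-0,
20,0.22,0,0.01,0.01,-0,-0,
20,0.22,0,0.01,0.02,-0,-0,
20,0.22,0,0.01,0.01,-0,-0,
20,0.21,0,0.01,0.02,-0,-0,
20,0.22,0,0.01,0.01,-0,-0.01,
20,0.21,0.01,0,0.02,-0,-0,
20,0.22,0,0.01,0.01,-0,-0.01,
end [ 0.5138038  -0.1099558   0.00996032]
(array([ 0.50882093, -0.0987856 ,  1.46512065]), np.float64(0.06931752545979633))
```

View pics/s2.png

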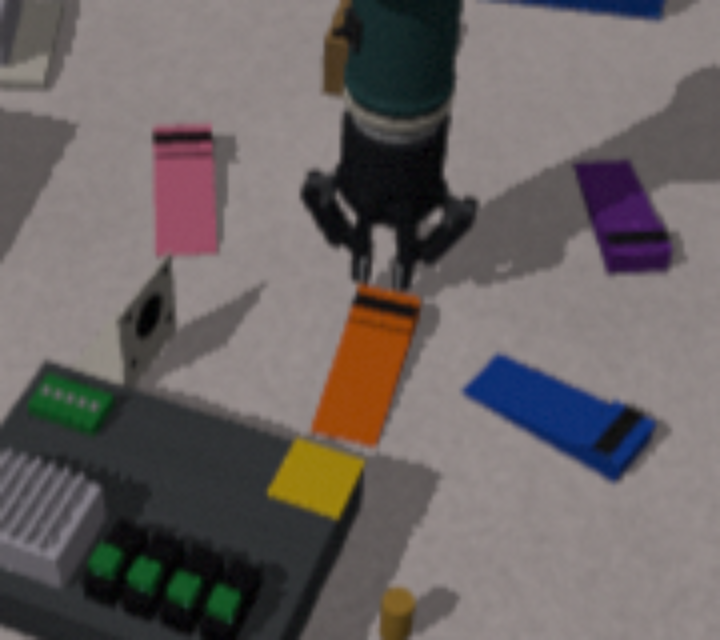

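Contact is made. The wedge's heel sits at the fingers and its axis now points almost at the foot. I'll push on.

Emit:
{"fn": "apply_moves", "kwargs": {
  "deltas": [20, 0.22, -0.01, 0.01, 0, 0, 0.04, 20, 0.22, -0.01, 0.01, 0, 0, 0.04, 20, 0.22, -0.01, 0.01, 0, 0, 0.04, 20, 0.22, -0.01, 0.01, 0, 0, 0.04, 20, 0.22, -0.01, 0.01, 0, 0, 0.04, 20, 0.22, 0, 0.01, 0, 0, 0.04, 20, 0.22, 0, 0, 0, 0, 0.04, 20, 0.22, 0, 0, 0, 0, 0.04]
}}

```text
time: 4.0
tcp_pos: [0.5132, -0.1025, 0.0114]
orientation: [2.304, 2.122, 0.014]
force: [-0.2, -1.7, 1.1]
finger_gap: 0.0199
```

```bash
python3 plan.py 0.518 -0.08 0.012 1.49 4 20; python3 - <<'E'
from h import *
im=manip.read_camera("side");cv2.imwrite("pics/s3.png",cv2.resize(im[90:250,180:360,::-1],None,fx=4,fy=4))
im=manip.read_camera("top");cv2.imwrite("pics/t3.png",cv2.resize(im[150:250,180:320,::-1],None,fx=5,fy=5))
E
```

```text
at [ 0.5132 -0.1025  0.0114] yaw 1.4889 F [-0.24 -1.68  1.13] t 4.0
20,0.14,0.02,-0,0.04,-0,-0,
20,0.14,0.02,-0.01,0.04,-0,-0,
20,0.15,0.02,-0,0.03,-0,-0.01,
20,0.14,0.01,-0.01,0.04,-0,-0,
end [ 0.5178606  -0.08004935  0.0121776 ]
```

View pics/s3.png

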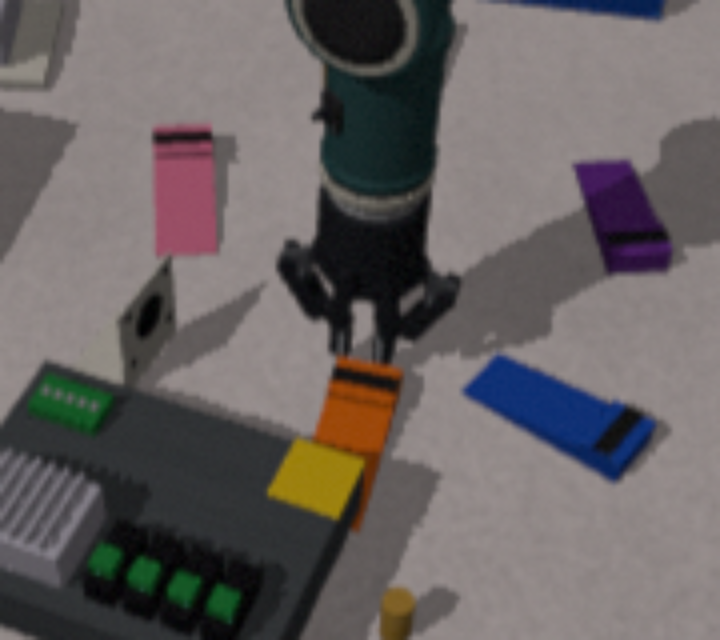

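View pics/t3.png

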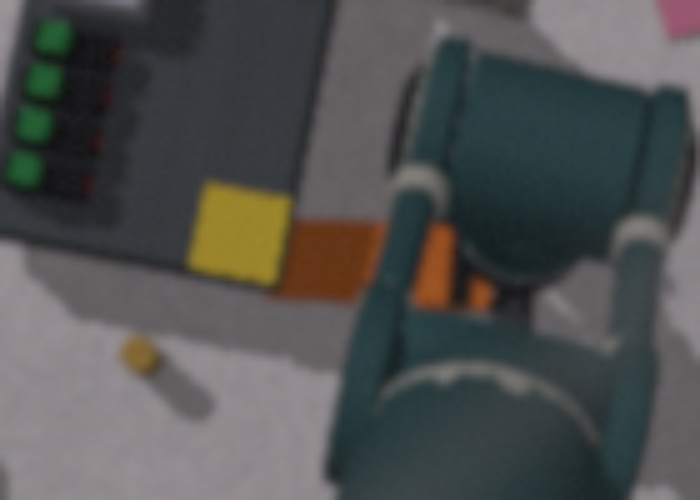

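```bash
python3 - <<'E'
from h import *
m=manip.camera_model("side")
for u,v,z in((340,357,.024),(403,366,.024),(398,396,.018),(357,525,.003),(318,430,.011)): print(ray((180+u/4-.5,90+v/4-.5),m,z).round(4))
E
```

```text
[ 0.5286 -0.0898  0.024 ]
[ 0.4814 -0.09    0.024 ]
[ 0.4813 -0.0657  0.018 ]
[0.4938 0.0427 0.003 ]
[ 0.5342 -0.0288  0.011 ]
```

The foot is within 3 mm of the wedge's centre line. About 35 to 75 mm of push remains.

Emit:
{"fn": "apply_moves", "kwargs": {
  "deltas": [20, 0.18, 0, 0, 0, 0, 0, 20, 0.18, 0, 0, 0, 0, 0, 20, 0.18, 0, 0, 0, 0, 0, 20, 0.15, 0, 0, 0, 0, 0]
}}

```text
time: 4.5
tcp_pos: [0.5155, -0.0733, 0.0112]
orientation: [2.304, 2.123, 0.013]
force: [0.0, -0.5, 0.1]
finger_gap: 0.0199
```

Emit:
{"fn": "apply_moves", "kwargs": {
  "deltas": [20, 0.1, 0, 0, 0, 0, 0, 20, 0.1, 0, 0, 0, 0, 0]
}}

```text
time: 4.7
tcp_pos: [0.5162, -0.0642, 0.0112]
orientation: [2.303, 2.123, 0.013]
force: [0.2, -0.8, -0.1]
finger_gap: 0.0195
```

Emit:
{"fn": "apply_moves", "kwargs": {
  "deltas": [20, 0.1, 0, 0, 0, 0, 0, 20, 0.1, 0, 0, 0, 0, 0]
}}

```text
time: 4.9
tcp_pos: [0.5169, -0.056, 0.0112]
orientation: [2.302, 2.124, 0.012]
force: [-1.0, -4.0, 0.1]
finger_gap: 0.0199
```

Emit:
{"fn": "apply_moves", "kwargs": {
  "deltas": [20, 0.06, 0, 0, 0, 0, 0]
}}

```text
time: 5.0
tcp_pos: [0.5171, -0.0542, 0.0112]
orientation: [2.3, 2.124, 0.011]
force: [-1.0, -7.6, 0.6]
finger_gap: 0.02
```

Emit:
{"fn": "apply_moves", "kwargs": {
  "deltas": [20, 0.06, 0, 0, 0, 0, 0]
}}

```text
time: 5.1
tcp_pos: [0.5173, -0.0529, 0.0112]
orientation: [2.297, 2.124, 0.008]
force: [-0.6, -7.2, -0.1]
finger_gap: 0.0199
```

```bash
python3 - <<'E'
from h import *
m=manip.camera_model("side")
im=manip.read_camera("side");print(manip.observe()["force"]);cv2.imwrite("pics/s4.png",cv2.resize(im[90:250,180:360,::-1],None,fx=4,fy=4))
print(fit(PV,[(ymask(im),m)],(.521,.057,-.19)), manip.observe()["force"])
E
```

```text
[-1.08844249 -4.57881934  0.61817771]
(array([ 0.52095151,  0.05861702, -0.20177927]), np.float64(0.055842648585914104)) [-1.08844249 -4.57881934  0.61817771]
```

View pics/s4.png

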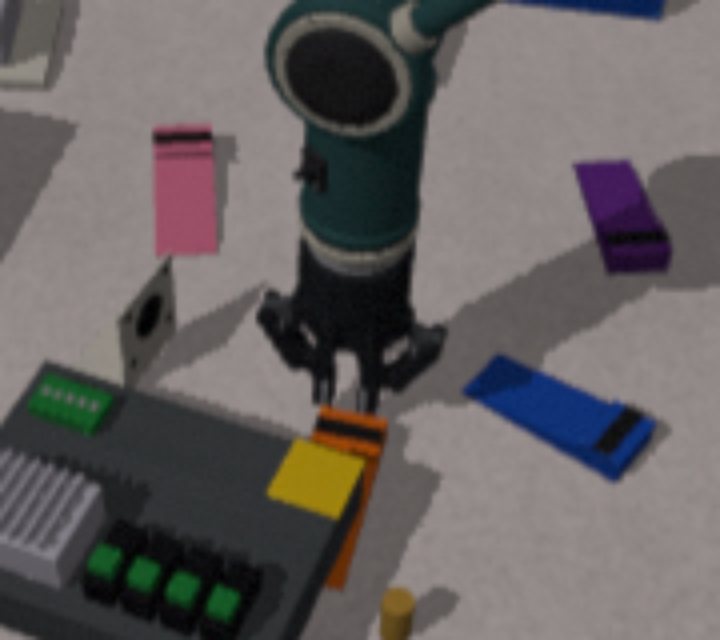

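It's snug: push force about 7 N, wedge stopped, pad where it was. Now back off, rise and go over the pad with the fingers closed.

Emit:
{"fn": "apply_moves", "kwargs": {
  "deltas": [20, -0.3, 0, 0, 0, 0, 0, 20, -0.4, 0, 0, 0, 0, 0, 20, -0.1, 0, -0.5, 0, 0, 0, 0, 0, 0, -0.9, 0, 0, 0, 0, 0, 0, -0.9, 0, 0, 0, 0, 0, 0, -0.9, 0, 0, 0, 0, 0, 0, -0.2, 0, 0, 0]
}}

```text
time: 5.85
tcp_pos: [0.5096, -0.0865, 0.1483]
orientation: [2.308, 2.127, 0.004]
force: [-0.1, -0.6, -0.4]
finger_gap: -0.0
```

```bash
python3 plan.py 0.521 0.056 0.13 1.48 4 0;python3 plan.py 0.521 0.056 0.09 1.48 5 0
```

```text
at [ 0.5096 -0.0865  0.1483] yaw 1.4895 F [-0.11 -0.56 -0.41] t 5.85
0,0.89,-0,0.11,0.01,-0,0.03,
0,0.89,-0,0.12,0.01,-0,0.03,
0,0.9,-0.01,0.11,0.01,-0,0.02,
0,0.89,-0.01,0.12,0.01,-0,0.03,
end [0.52098692 0.05585914 0.12991419]
at [ 0.5096 -0.0865  0.1483] yaw 1.4895 F [-0.11 -0.56 -0.41] t 5.85
0,0.71,-0,0.29,0.01,-0,0.02,
0,0.72,-0,0.29,0.01,-0,0.02,
0,0.71,-0.01,0.29,0.01,-0,0.02,
0,0.72,-0,0.29,0.01,-0,0.02,
0,0.71,-0.01,0.3,0,-0,0.03,
end [0.52102701 0.0558586  0.08991436]
```

Emit:
{"fn": "apply_moves", "kwargs": {
  "deltas": [0, 0.7, 0, 0.1, 0, 0, 0, 0, 0.75, 0, 0.15, 0, 0, 0, 0, 0.75, 0, 0.2, 0, 0, 0, 0, 0.75, 0, 0.3, 0, 0, 0, 0, 0.55, 0, 0.3, 0, 0, 0, 0, 0, 0, 0.2, 0, 0, 0]
}}

```text
time: 6.45
tcp_pos: [0.5243, 0.0544, 0.0991]
orientation: [2.311, 2.117, 0.014]
force: [-0.5, -0.0, -0.1]
finger_gap: -0.0002
```

```bash
python3 plan.py 0.521 0.056 0.085 1.48 2 0;python3 - <<'E'
from h import *
m=manip.camera_model("side")
im=manip.read_camera("side");cv2.imwrite("pics/s5.png",cv2.resize(im[90:250,180:360,::-1],None,fx=4,fy=4))
E
```

```text
at [0.5243 0.0544 0.0991] yaw 1.483 F [-0.54 -0.01 -0.13] t 6.45
0,0.02,-0.05,0.18,0.06,-0.01,0.02,
0,0.01,-0.04,0.17,0.07,-0.01,0.01,
end [0.52096771 0.05595608 0.08503025]
```

View pics/s5.png

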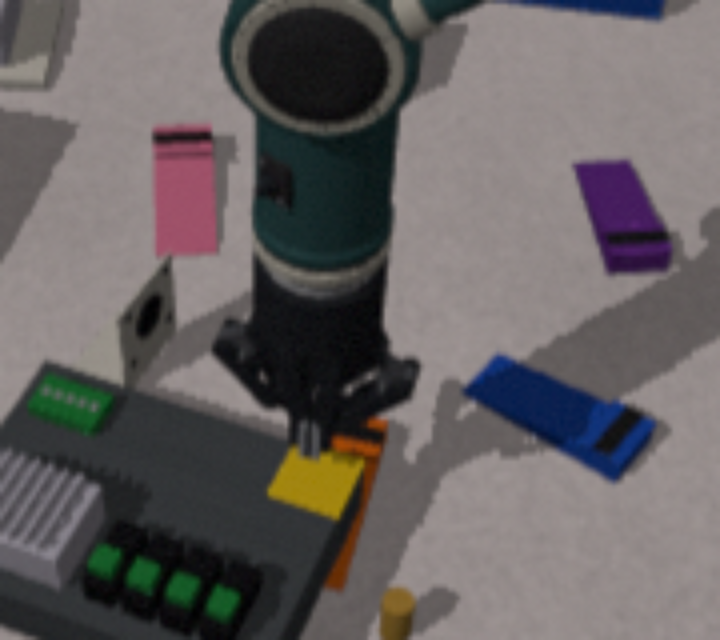

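Emit:
{"fn": "apply_moves", "kwargs": {
  "deltas": [0, 0.02, -0.05, 0.25, 0.06, 0, 0, 0, 0.01, -0.04, 0.2, 0.06, 0, 0]
}}

```text
time: 6.7
tcp_pos: [0.5195, 0.0535, 0.0785]
orientation: [-2.316, -2.12, 0.002]
force: [-0.7, -0.2, 0.6]
finger_gap: -0.0001
```

Emit:
{"fn": "apply_moves", "kwargs": {
  "deltas": [0, 0, 0, 0.08, 0, 0, 0, 0, 0, 0, 0.06, 0, 0, 0]
}}

```text
time: 6.9
tcp_pos: [0.5189, 0.0524, 0.0734]
orientation: [-2.317, -2.115, 0.005]
force: [-10.1, 3.6, 31.3]
finger_gap: 0.0001
```

Emit:
{"fn": "apply_moves", "kwargs": {
  "deltas": [0, 0, 0, 0.04, 0, 0, 0]
}}

```text
time: 7.0
tcp_pos: [0.5189, 0.0524, 0.0736]
orientation: [-2.318, -2.112, 0.004]
force: [-6.2, 3.2, 11.7]
finger_gap: 0.0001
```

Emit:
{"fn": "apply_moves", "kwargs": {
  "deltas": [0, 0, 0, 0.03, 0, 0, 0, 0, 0, 0, 0.03, 0, 0, 0]
}}

```text
time: 7.2
tcp_pos: [0.5192, 0.0522, 0.0737]
orientation: [-2.32, -2.108, 0.002]
force: [-3.3, 2.4, 6.5]
finger_gap: 0.0003
```

```bash
python3 - <<'E'
from h import *
for c in("side","top"):
    im=manip.read_camera(c);cv2.imwrite(f"pics/{c}6.png",cv2.resize(im[90:250,160:340,::-1],None,fx=4,fy=4));s=manip.observe();print(s["time"],s["force"],s["tcp_pos"])
E
```

```text
7.25 [-3.02427795  2.37565847  7.49665849] [0.51920111 0.05225239 0.07371846]
7.3 [-3.51644515  2.83615007  7.55995181] [0.51918207 0.05225659 0.07368885]
```

View pics/side6.png

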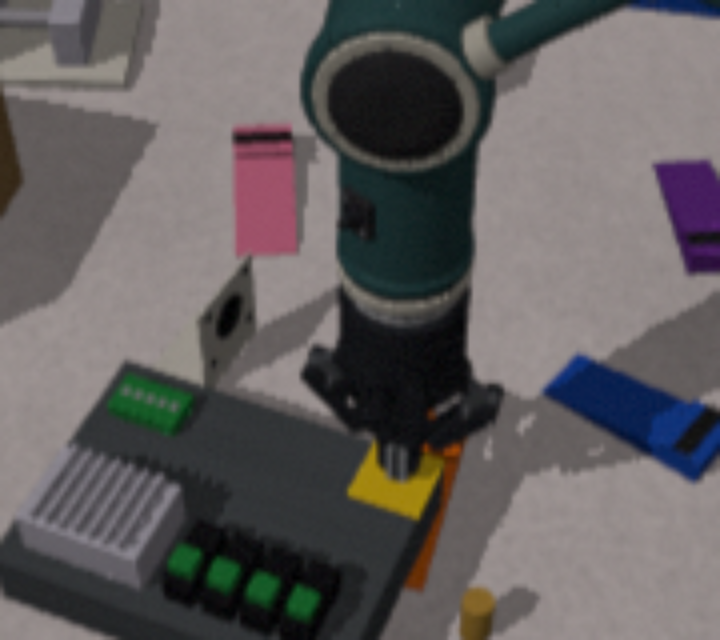

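View pics/top6.png

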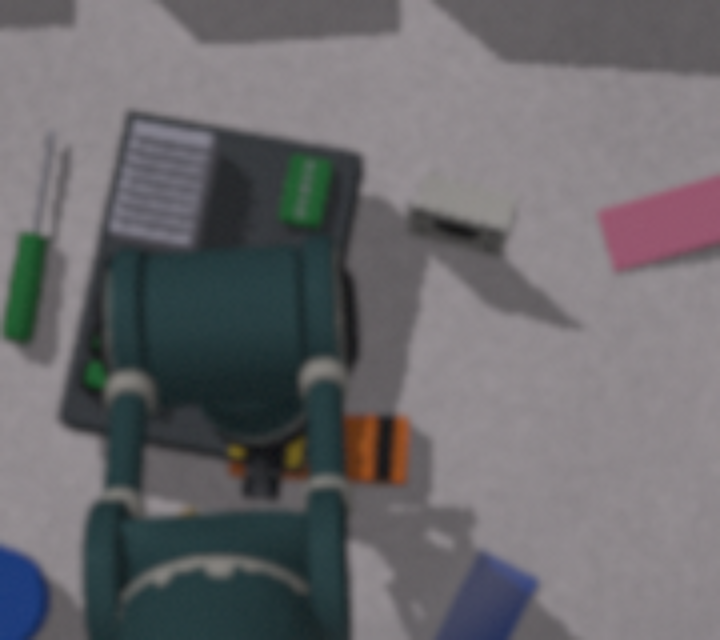

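Emit:
{"fn": "apply_moves", "kwargs": {
  "deltas": [0, 0, 0, 0.045, 0, 0, 0, 0, 0, 0, 0.045, 0, 0, 0]
}}

```text
time: 7.5
tcp_pos: [0.5192, 0.0522, 0.0736]
orientation: [-2.321, -2.103, 0.0]
force: [-6.2, 2.4, 12.9]
finger_gap: 0.0003
```

```bash
python3 - <<'E'
from h import *
im=manip.read_camera("side");s=manip.observe();print(s["time"],s["force"],s["tcp_pos"])
g=cv2.cvtColor(im,cv2.COLOR_RGB2GRAY).astype(np.float32);g0=cv2.imread("pics/side0.png",0).astype(np.float32)
m=manip.camera_model("side")
for n,(x0,y0,x1,y1) in dict(moduleblock=(160,200,210,240),terms=(200,215,250,255),greenT=(182,178,215,200),corner=(235,235,268,270),ctrl_blue=(294,175,350,212),driver=(150,260,215,290)).items():
    a,b=g0[y0:y1,x0:x1],g[y0:y1,x0:x1];w=cv2.createHanningWindow((x1-x0,y1-y0),cv2.CV_32F);print(n,cv2.phaseCorrelate(a,b,w))
cv2.imwrite("pics/s7.png",cv2.resize(im[150:260,210:320,::-1],None,fx=5,fy=5))
E
```

```text
7.55 [-5.65141554  2.62672483 11.32434656] [0.51927299 0.05221829 0.07362508]
moduleblock ((-0.003505044349331854, -0.09660964777037506), 0.8841708812713623)
terms ((-0.19506573086029277, -0.005414450461952214), 1.0474792969226838)
greenT ((-0.12251788744916325, 0.04015530489475161), 0.9247847282224231)
corner ((-0.08790095466242676, 0.008726349484120988), 1.0614110658198228)
ctrl_blue ((-0.2671205307276665, 0.23927234612628467), 0.7476244994004567)
driver ((0.0429089126490112, -0.2020087282429941), 0.937263571774518)
```

View pics/s7.png

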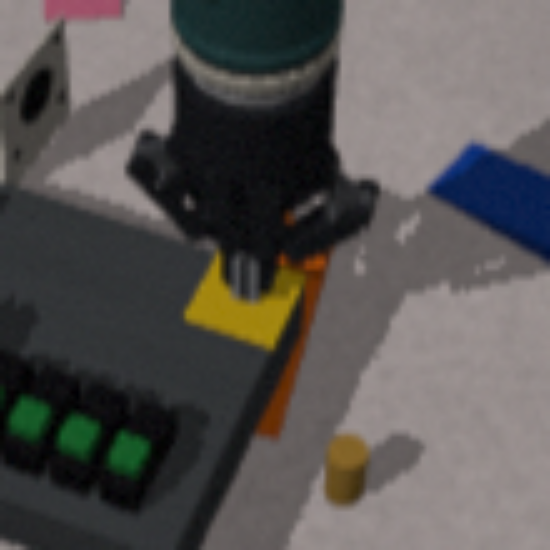

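```bash
python3 - <<'E'
from h import *
m=manip.camera_model("side")
a=ray((210+281/5-.5,150+437/5-.5),m,.002);print("tip right corner",a)
b=ray((210+327/5-.5,150+257/5-.5),m,.018);print("right edge heel",b)
y=np.arctan2(a[1]-b[1],a[0]-b[0]);d=np.array([np.cos(y),np.sin(y)]);n=np.array([-d[1],d[0]])
c=a[:2]-d*.0675-n*.025*1; c2=a[:2]-d*.0675+n*(-.025)
print(y,d,n)
for yy in(y,1.48):
    d=np.array([np.cos(yy),np.sin(yy)]);n=np.array([-d[1],d[0]])
    c=a[:2]-d*.0675-n*.025  # right edge in side view = low world x = +n side
    f=np.array([.521,.0565])-c;print("centre",c,"foot in wedge",f@d,f@n)
for i in range(8):
    im=manip.read_camera("side");s=manip.observe();print(s["time"],s["force"].round(2),s["tcp_pos"].round(5))
E
```

```text
tip right corner [0.49364483 0.0955647  0.002     ]
right edge heel [ 0.48636306 -0.01799203  0.018     ]
1.5067595160415541 [0.06399305 0.99795034] [-0.99795034  0.06399305]
centre [0.51427405 0.02660322] foot in wedge 0.030265913953349096 -0.004798973771613045
centre [0.51242151 0.02607595] foot in wedge 0.031076555248899636 -0.005784552522884372
7.6 [-5.64  1.85 12.29] [0.51923 0.05221 0.07362]
7.65 [-5.4   2.65 11.38] [0.51927 0.05223 0.07363]
7.7 [-5.73  2.62 11.42] [0.51924 0.05222 0.0736 ]
7.75 [-5.93  2.87 11.86] [0.51924 0.05222 0.07361]
7.8 [-6.09  1.69 12.28] [0.51925 0.05221 0.07362]
7.85 [-5.38  2.47 12.74] [0.51925 0.0522  0.0736 ]
7.9 [-6.26  2.14 12.61] [0.51927 0.05221 0.07363]
7.95 [-6.07  2.36 11.8 ] [0.51926 0.05223 0.07364]
```

```bash
python3 - <<'E'
from rig import manip
print(manip.sign_off())
E
```

```text
the job is handed in; nothing more can be done
None
```

I pushed the orange wedge along the bench, thin end first, under the short foot. I stopped when the push rose to about 7 N and the wedge stopped moving. I then pressed the closed fingertips on the yellow square and handed the job in holding that press; no verdict was given.

**Last checks:**
- **Press:** a steady 12 N or so downward, with about 6 N of sideways force still on the fingertips.
- **Level:** the tip stayed at z ≈ 73.6 mm (74 mm nominal), moving only about 0.3 mm between roughly 7 N and 31 N. The unit no longer rocks.
- **Wedge position:** the foot sits about 31 mm ahead of the wedge's middle and about 5 mm off its centre line, inside the limits. This was estimated from the side picture.
- **Unit position:** the side picture shows no shift beyond 0.2 pixel (about 0.5 mm).
- **Other things:** the screwdriver, blue wedge, bracket and standoff look undisturbed. I did not recheck the cup, spool, module and carton; the arm never worked near them.

**Disagreed:**
- **First contact:** the first press on the pad spiked to about 31 N, more than intended. It settled with no visible effect.
- **Camera fits:** the two cameras' fits of the pad differed by about 4 mm in y, so I used the mean. The first wedge outline fit in the top camera was poor, so I relied on the side view.

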